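Make up two rheometer test kits

TASK

Make up the two test kits for the rheometer: the white tray gets the orange-lidded gel jar, the wide plate spindle with the white hub and the black trap cover; the blue tray gets the amber oil bottle and the bob spindle with the black hub. Stand each thing upright on the tray floor in a compartment of its own (any compartment of the right tray), without tipping anything over on the way, and leave the green-lidded jar and the yellow-hubbed spindle standing where they are.

Things in the scene. Friction and masses are not known exactly. Their poses are not given: they have to be found in the camera images.
- gel_tray: Gel kit: white open plastic tray, 242 long (x axis), 92 wide (y), 18 mm high, 4 mm floor and walls, plus a 15 mm lip at each end. Two rim-high cross walls make three compartments, each about 76 (x) by 84 mm (y) inside, centred at x = -78, 0, +78 mm. Origin: centre of underside; inner floor 4 mm above it. Fixed, left or right of the stock, long axis roughly pointing away from the robot.
- oil_tray: Oil kit: blue open plastic tray, 242 long (x axis), 92 wide (y), 18 mm high, 4 mm floor and walls, plus a 15 mm lip at each end. Two rim-high cross walls make three compartments, each about 76 (x) by 84 mm (y) inside, centred at x = -78, 0, +78 mm. Origin: centre of underside; inner floor 4 mm above it. Fixed, left or right of the stock, long axis roughly pointing away from the robot.
- gel_jar: loose round pale sample jar with a paper label and an orange screw lid, 46 mm diameter, 58 mm high, standing upright. Origin: centre of the underside, z axis up. About 90 g, more or less full.
- plate_spindle: loose steel measuring spindle standing upright, round about its z axis: a thin flat disc of 50 mm diameter and 5 mm thickness as foot, above it a 12 mm shaft, and on top a white plastic coupling hub of 22 mm diameter from 62 to 92 mm height (the place to grip). Origin: centre of the underside. About 90 g.
- trap_cover: loose black solvent-trap cover, round: a flat hood of 56 mm diameter and 14 mm height (sloping inwards up to 19 mm), with a hollow chimney of 26 mm outer diameter rising from its middle to 50 mm height (the place to grip). Stands hood down. Origin: centre of the underside, z axis up. About 70 g.
- oil_bottle: loose round amber glass bottle with a paper label and a grey cap, 42 mm diameter, 86 mm high; its body is straight up to about 50 mm height, then narrows to neck and cap. Stands upright. Origin: centre of the underside, z axis up. About 120 g, more or less full.
- bob_spindle: loose steel measuring spindle standing upright, round about its z axis: a solid cylinder (bob) of 38 mm diameter and 44 mm height as foot, above it a 12 mm shaft, and on top a black plastic coupling hub of 22 mm diameter from 62 to 92 mm height (the place to grip). Origin: centre of the underside. About 160 g.
- spare_jar: loose round pale sample jar with a paper label and a green screw lid, 46 mm diameter, 58 mm high, standing upright. Origin: centre of the underside, z axis up. Not part of either kit: it stays where it stands.
- small_spindle: loose steel measuring spindle standing upright, round about its z axis: a small disc of 32 mm diameter and 6 mm thickness as foot, above it a 12 mm shaft, and on top a yellow plastic coupling hub of 22 mm diameter from 62 to 92 mm height (the place to grip). Origin: centre of the underside. Not part of either kit: it stays where it stands.
- beaker: loose empty clear glass beaker, round, 50 mm diameter at the rim, 60 mm high, standing among the stock. Origin: centre of the underside. Not part of the job; only something to keep clear of. (A flat metal dish, 70 mm wide and 14 mm high, also stands there.)
Things that resemble listed ones, but are neither listed nor needed, are in the scene too. Of the things that look like the trap_cover, take the one that is farthest to the robot's right at the start.

How it is judged:
By the outcome, as a careful person would: the job done as asked, in the order asked, and still so for the second after the job is handed in, with the robot touching nothing.
It also fails if it takes over 128 s, if anything falls off the work surface, if the arm or the gripper's body presses on something with over 40 N, if the wrist force passes 120 N, or if a joint passes its speed limit or range.

ROBOT

A 7-joint arm with a two-finger parallel gripper is mounted at the origin on the work surface. World frame = base frame: x ahead of the robot, y to its left, z up, the work surface at z = 0. Lengths are in m, angles in degrees, forces in N, time in s.
With the tool pointing down it reaches from about 0.35 to 0.9 m from the base axis. Payload 19.9 kg.
Tool frame: the origin (TCP) lies at the very end of the fingers, on their centre line; the grasp point (between the pads) lies 19 mm behind it; z points along the fingers, y is the direction in which the jaws open and shut (so a half turn about z gives the same grasp; the last joint's range is limited). The gripper opens to 94 mm and grips with 3 to 60 N. Pads are 16 mm wide; open, the fingers measure 119 mm over their backs; the gripper's body (75 mm by 177 mm) begins 78 mm behind the grasp point.
Start: joints at [68.211, 23.915, -0.59, 92.452, 0.269, 63.638, -3.037], TCP at [0.208, -0.589, 0.205] pointing down, gripper open.
Joint ranges: [-161.28, 161.28], [-22.2, 115.67], [-73.04, 71.86], [3.21, 147.25], [-68.34, 248.33], [10.77, 114.83], [-161.83, 161.83]. Speed limits (degrees/s): [108.29, 108.29, 136.94, 136.94, 172.46, 172.46, 172.46].

INTERFACE

Orientations are given as [roll, pitch, yaw] about the fixed x, y, z axes, in that order (R = Rz(yaw) Ry(pitch) Rx(roll)).
In Python, from rig import r, viewer gives the robot as it stands.
- The arm moves only by the shell command python3 -m pendant 'ROWS' [FORCE]. ROWS is a JSON object of lists of equal length, an entry for each row: "delta_pos": the shift along the world's x, y, z in cm, a list of three; "roll": the turn about the world's z in degrees; "jaw": the closure, from 0 (fully open) to 1 (shut). A call has 1 to 20 rows; each row shifts and turns the commanded pose from where the row before left it; what a row does not reach is not made up. A row lasts 1/10 s, in which the tool goes at most 50 mm and 8.59 degrees, less where a joint would pass 70% of its speed; a pose out of reach is approached as far as the arm can. A call with a gripper value outside its range is refused whole. The fingers move at their own pace and stop on an object; FORCE is the grip in N (left out, the last holds). Time passes only in rows, so rows that do not move let the fingers close. It gives the time, the measured TCP pose, the force and the opening at its end, in the units of the state.
- r.get_obs(): the state, without advancing time (a new reading comes with each control period).
- viewer.read_camera(name): name is "side" or "top"; returns the picture (400x640x3 uint8, blue, green, red); there is no depth.
- viewer.calibration(name): a dict with "fx", "fy", "cx", "cy" (pixels), "rvec" (rotation vector, rad) and "tvec" (3), from world to camera coordinates, as OpenCV has them. Camera axes: x right, y down, z forward; pixel columns grow to the right and rows downward; lengths in m; the calibration is good to about 2 mm. A picture is of the moment at which its call begins. calibration takes no time and is no camera call.
- r.job_done(): hands the job in, once; it reports no verdict.
The state is a dict: "time_s": time; "joints": joint angles; "joint_vel": joint speeds; "joint_torque": joint torques, N m; "tcp_pos": TCP position; "ee_rot": TCP orientation; "ft_force": force on the tool from outside, world axes, zero at the start; "wrist_torque": the same for the moment, N m; "finger_gap": opening from 0.0 (shut) to 1.0 (fully open).
Only numpy, scipy, OpenCV 4.12 (cv2) and the standard library are available. Lean on these libraries where they do the work, as an engineer would, in place of code of your own. Each camera call takes 0.05 s, during which the arm holds its last target.

## Working session

There is one attempt and no reset: what is moved stays moved. The work goes in short steps, Python scripts to look and compute and a shell command to move; the robot and the scene stay as the last step left them, time stands still between calls to the robot, and variables do not carry over. Pictures are saved under pics/ and viewed, and the job is handed in when it is done.

```bash
ls; mkdir -p pics
python3 - <<'E'
from rig import r, viewer
import cv2
print(r.get_obs())
for n in("top","side"):
    im=viewer.read_camera(n); cv2.imwrite(f"pics/{n}0.png",im); print(n,viewer.calibration(n))
E
```

```text
pics
{'time_s': 0.0, 'joints': array([68.21059319, 23.948741  , -0.59016633, 92.48536454,  0.27089011,
       63.6382856 , -3.03679669]), 'joint_vel': array([-0.10667977, -0.01380144,  0.01850921, -0.01719348,  0.0951407 ,
        0.06541912, -0.04267574]), 'joint_torque': array([ 9.89512700e-04, -8.51235366e+01,  6.39342517e-01, -4.25979638e+01,
       -4.88772593e-02,  1.88028335e-02,  6.22560128e-05]), 'tcp_pos': array([ 0.20757234, -0.58912127,  0.20481884]), 'ee_rot': array([-1.79929245e+02,  6.77206967e-03,  1.94125604e+01]), 'ft_force': array([ 0.73737593, -0.2421247 , -0.12978878]), 'wrist_torque': array([ 0.03903241, -0.02270198, -0.01440839]), 'finger_gap': 0.9991572609726509}
top {'fx': 433.83470324694025, 'fy': 433.83470324694025, 'cx': 324.92358498319544, 'cy': 194.5424678058698, 'rvec': array([ 2.13610203, -2.12590108,  0.24294054]), 'tvec': array([0.0397914 , 0.55309276, 1.10154594])}
side {'fx': 420.9263367860832, 'fy': 420.9263367860832, 'cx': 323.9815321123849, 'cy': 196.6265124261995, 'rvec': array([ 0.46785828, -2.56297889,  1.43905365]), 'tvec': array([0.51526973, 0.13018383, 0.95957469])}
```

View pics/top0.png

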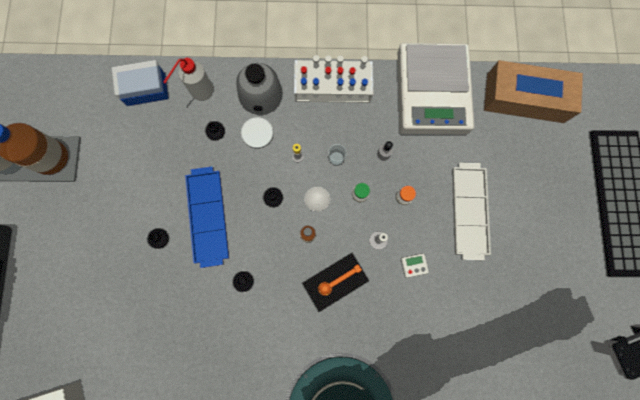

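View pics/side0.png

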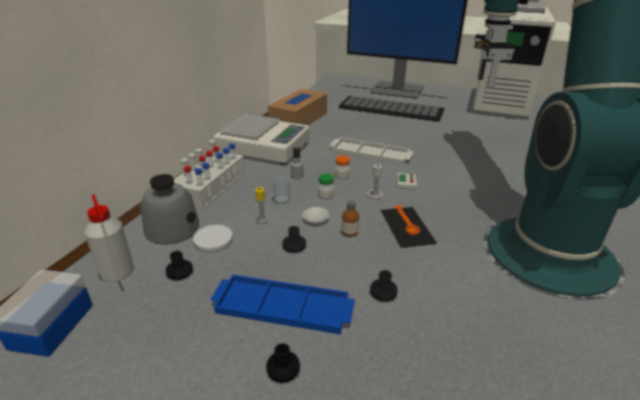

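The top view has the robot at the bottom, with the blue tray on the left at (207,217) and the white tray on the right at (471,211).

Candidates for each item (top-view pixels):
- **Gel jar:** orange lid (407,194). The green lid (361,191) is the spare, and the orange spoon (340,280) isn't a jar.
- **Plate spindle:** white hub on a disc (379,240). Yellow hub is at (297,150), black hub at (387,150).
- **Bob spindle:** black hub (387,150). The flask cap at (255,73) only looks similar.
- **Oil bottle:** (308,233). The large brown bottle is at (30,150).
- **Trap cover:** (273,197), (243,281), (215,130) and (158,238). The one farthest right is (273,197).

I'll check these in close crops.

```bash
cat > h.py <<'E'
from rig import r, viewer
import cv2, numpy as np
def cal(n):
    c=viewer.calibration(n); K=np.array([[c['fx'],0,c['cx']],[0,c['fy'],c['cy']],[0,0,1.]])
    return K,np.asarray(c['rvec'],float),np.asarray(c['tvec'],float)
def ray(n,u,v):
    K,rv,t=cal(n);R=cv2.Rodrigues(rv)[0];return -R.T@t, R.T@np.linalg.inv(K)@[u,v,1]
def onz(n,u,v,z):
    o,d=ray(n,u,v);return o+d*(z-o[2])/d[2]
def proj(n,p):
    K,rv,t=cal(n);return cv2.projectPoints(np.array([p],float),rv,t,K,None)[0].ravel()
def tri(u1,u2):
    o1,d1=ray('top',*u1);o2,d2=ray('side',*u2)
    s=np.linalg.lstsq(np.c_[d1,-d2],o2-o1,rcond=None)[0]
    return (o1+d1*s[0]+o2+d2*s[1])/2, np.linalg.norm(o1+d1*s[0]-o2-d2*s[1])
E
python3 - <<'E'
import cv2
im=cv2.imread('pics/top0.png');s=cv2.imread('pics/side0.png')
cv2.imwrite('pics/c1.png',cv2.resize(im[120:300,225:425],None,fx=4,fy=3.3333,interpolation=2)) if 0 else cv2.imwrite('pics/c1.png',cv2.resize(im[130:280,230:430],None,fx=4,fy=4,interpolation=2))
cv2.imwrite('pics/c2.png',cv2.resize(s[135:260,240:420],None,fx=4.4,fy=4.4,interpolation=2))
E
```

```text
(no output)
```

View pics/c1.png

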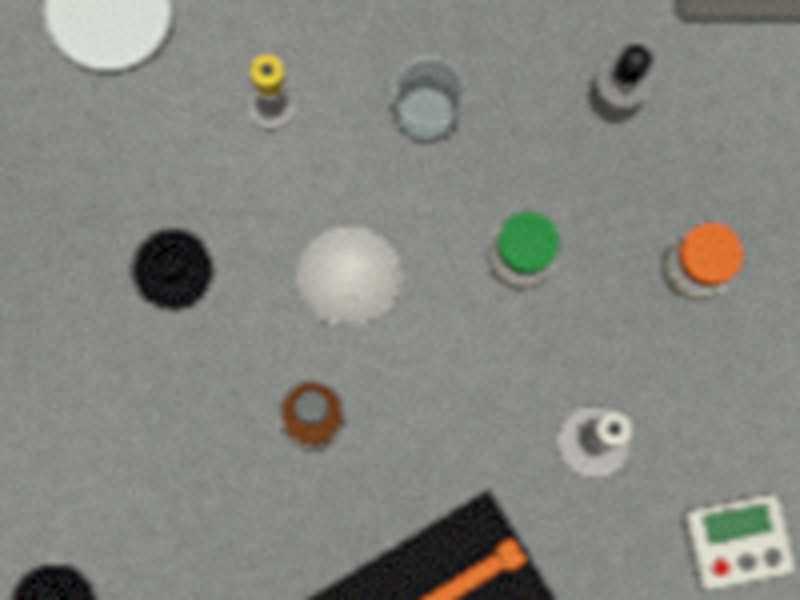

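View pics/c2.png

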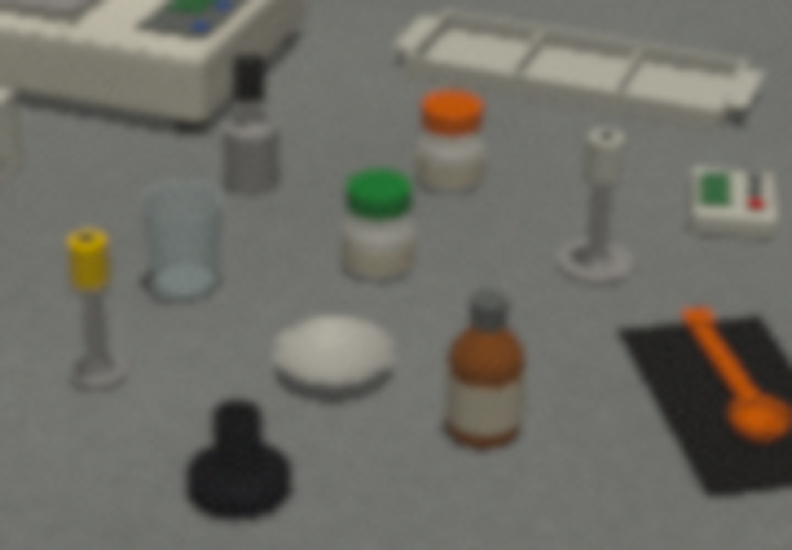

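The crops confirm the choices: orange jar, white-hub plate spindle, black-hub bob, amber bottle, and the cover at (273,197). Next I'll measure positions.

Run:
```python
from h import *
im=cv2.imread('pics/top0.png'); s=cv2.imread('pics/side0.png')
hsv=cv2.cvtColor(im,cv2.COLOR_BGR2HSV);hs=cv2.cvtColor(s,cv2.COLOR_BGR2HSV)
def blob(h,lo,hi,box):
    m=cv2.inRange(h,np.array(lo),np.array(hi)); k=np.zeros_like(m);x0,y0,x1,y1=box;k[y0:y1,x0:x1]=m[y0:y1,x0:x1]
    c=max(cv2.findContours(k,0,2)[0],key=cv2.contourArea)
    M=cv2.moments(c);(x,y),rad=cv2.minEnclosingCircle(c)
    return (M['m10']/M['m00'],M['m01']/M['m00']),(round(x,1),round(y,1),round(rad,1)),cv2.boundingRect(c)
mid=lambda bl:(bl[2][0]+bl[2][2]/2-.5,bl[2][1]+bl[2][3]/2-.5)
def show(n,bt,zt,bs=None,zs=None):
    print(n,'top',np.round(bt[0],1),bt[1],np.round(onz('top',*bt[0],zt)*1000,1)[:2], 'side',np.round(onz('side',*bs[0],zs)*1000,1)[:2] if bs else '')
show('orange',blob(hsv,(5,150,120),(18,255,255),(390,180,420,205)),.056,blob(hs,(3,150,100),(18,255,255),(330,150,355,168)),.051)
show('green',blob(hsv,(45,120,60),(75,255,255),(345,180,375,205)),.056,blob(hs,(45,120,50),(75,255,255),(310,170,340,190)),.051)
show('yellow',blob(hsv,(20,120,100),(35,255,255),(285,140,305,160)),.09,blob(hs,(20,120,80),(35,255,255),(250,180,270,205)),.078)
show('platehub',blob(hsv,(0,0,190),(180,50,255),(375,230,392,245)),.092)
show('platedisc',blob(hsv,(0,0,155),(180,60,255),(365,225,392,255)),.005)
show('bobhub',blob(hsv,(0,0,0),(180,255,60),(380,138,396,154)),.085,blob(hs,(0,0,0),(180,255,60),(288,145,305,160)),.077)
show('cap',blob(hsv,(85,20,80),(120,255,160),(298,225,316,240)),.086)
show('amber',blob(hsv,(5,110,40),(18,255,220),(295,220,322,245)),.05)
for n,b in dict(t1=(258,182,290,212),t2=(228,265,260,297),t3=(200,116,230,145),t4=(143,223,173,253)).items():
    show(n,blob(hsv,(0,0,0),(180,255,60),b),.012)
# trays
m=cv2.inRange(hsv,np.array((100,150,60)),np.array((125,255,255)));m[:,:180]=0;m[:150]=0;m[:,235:]=0
for nm,c in (('blue',max(cv2.findContours(m,0,2)[0],key=cv2.contourArea)),):
    R=cv2.minAreaRect(c);print(nm,R)
    bx=cv2.boxPoints(R);print(np.round([onz('top',*p,.012)[:2]*1000 for p in bx]),onz('top',*R[0],.012))
w=cv2.inRange(hsv,np.array((0,0,165)),np.array((180,60,255)));w[:155]=0;w[265:]=0;w[:,:445]=0;w[:,500:]=0
c=np.vstack([x for x in cv2.findContours(w,0,2)[0] if cv2.contourArea(x)>4]);R=cv2.minAreaRect(c);bx=cv2.boxPoints(R)
print('white',R);print(np.round([onz('top',*p,.016)[:2]*1000 for p in bx]),onz('top',*R[0],.016))
cv2.imwrite('pics/tr.png',np.hstack([cv2.resize(im[155:280,175:240],None,fx=4.6,fy=4.6,interpolation=2),cv2.resize(im[155:280,440:505],None,fx=4.6,fy=4.6,interpolation=2)]))
# bottle & plate hub by side
for n,p in dict(capS=(348.5+2.5,208.5),plateS=(376.8,166)).items(): pass
```

```text
orange top [407.1 193. ] (407.2, 192.9, 7.5) [ 558.4 -177.7] side [ 560.8 -182.6]
green top [361.6 190.2] (361.5, 190.2, 7.2) [565.2 -55.4] side [566.9 -59.1]
yellow top [296.4 148.1] (296.0, 148.3, 4.8) [669.8 118.8] side [674.6 115.8]
platehub top [383.1 236.7] (383.5, 236.5, 3.8) [ 437.4 -104.1] side 
platedisc top [378.4 239.8] (378.7, 239.1, 9.7) [ 437.8 -105.4] side 
bobhub top [387.5 146. ] (387.5, 146.0, 4.7) [ 679.8 -123.1] side [ 684.7 -128.9]Traceback (most recent call last):
  File "<stdin>", line 18, in <module>
  File "<stdin>", line 6, in blob
ValueError: max() iterable argument is empty
```

Run:
```python
from h import *
im=cv2.imread('pics/top0.png'); s=cv2.imread('pics/side0.png')
hsv=cv2.cvtColor(im,cv2.COLOR_BGR2HSV)
def blob(h,lo,hi,box):
    m=cv2.inRange(h,np.array(lo),np.array(hi)); k=np.zeros_like(m);x0,y0,x1,y1=box;k[y0:y1,x0:x1]=m[y0:y1,x0:x1]
    c=max(cv2.findContours(k,0,2)[0],key=cv2.contourArea)
    M=cv2.moments(c)
    return (M['m10']/M['m00'],M['m01']/M['m00']),cv2.boundingRect(c)
def show(n,b,z): print(n,np.round(b[0],1),b[1],np.round(onz('top',*b[0],z)[:2]*1000,1))
b=(258,182,290,212)
show('amber',blob(hsv,(3,90,30),(20,255,220),(295,220,322,250)),.045)
for n,b in dict(t1=(258,182,290,212),t2=(228,265,260,297),t3=(200,116,230,145),t4=(143,223,173,253)).items():
    show(n,blob(hsv,(0,0,0),(180,255,60),b),.012)
# cap in top and side by eye
print('cap',np.round(onz('top',230+311/4-.4,130+406/4-.4,.086)*1000,1),'side cap',np.round(onz('side',240+488/4.4-.4,135+298/4.4-.4,.086)*1000,1))
print('platehub side',np.round(onz('side',240+605/4.4-.4,135+135/4.4-.4,.092)*1000,1))
print('chimney side',np.round(onz('side',240+237/4.4-.4,135+410/4.4-.4,.050)*1000,1))
m=cv2.inRange(hsv,np.array((100,150,60)),np.array((125,255,255)));m[:,:180]=0;m[:150]=0;m[:,235:]=0
c=max(cv2.findContours(m,0,2)[0],key=cv2.contourArea);R=cv2.minAreaRect(c);print('blue',R)
print(np.round([onz('top',*p,.014)[:2]*1000 for p in cv2.boxPoints(R)]),onz('top',*R[0],.014))
w=cv2.inRange(hsv,np.array((0,0,165)),np.array((180,60,255)));w[:155]=0;w[265:]=0;w[:,:445]=0;w[:,500:]=0
c=np.vstack([x for x in cv2.findContours(w,0,2)[0] if cv2.contourArea(x)>4]);R=cv2.minAreaRect(c)
print('white',R);print(np.round([onz('top',*p,.014)[:2]*1000 for p in cv2.boxPoints(R)]),onz('top',*R[0],.014))
cv2.imwrite('pics/tr.png',np.hstack([cv2.resize(im[155:280,175:240],None,fx=4.6,fy=4.6,interpolation=2),cv2.resize(im[155:280,440:505],None,fx=4.6,fy=4.6,interpolation=2)]))
```

```text
amber [307.4 233.2] (301, 226, 14, 15) [450.5  88.1]
t1 [272.9 197. ] (264, 188, 19, 19) [553.3 184.4]
t2 [242.8 281.1] (233, 272, 21, 20) [326.3 257.9]
t3 [214.8 130.4] (206, 122, 19, 18) [743.5 352.6]
t4 [157.9 238. ] (148, 229, 21, 19) [439.1 488.4]
cap [451.4  87.9  86. ] side cap [452.7  86.6  86. ]
platehub side [ 439.1 -107.8   92. ]
chimney side [556.4 181.3  50. ]
blue ((206.29727172851562, 216.573974609375), (98.24667358398438, 34.388954162597656), 83.9909896850586)
[[628. 431.]
 [640. 337.]
 [372. 297.]
 [362. 386.]] [0.49755961 0.36248086 0.014     ]
white ((471.9500427246094, 210.50167846679688), (97.74571990966797, 33.91449737548828), 88.09085083007812)
[[ 657. -322.]
 [ 661. -419.]
 [ 387. -408.]
 [ 384. -315.]] [ 0.51907795 -0.36580474  0.014     ]
```

View pics/tr.png

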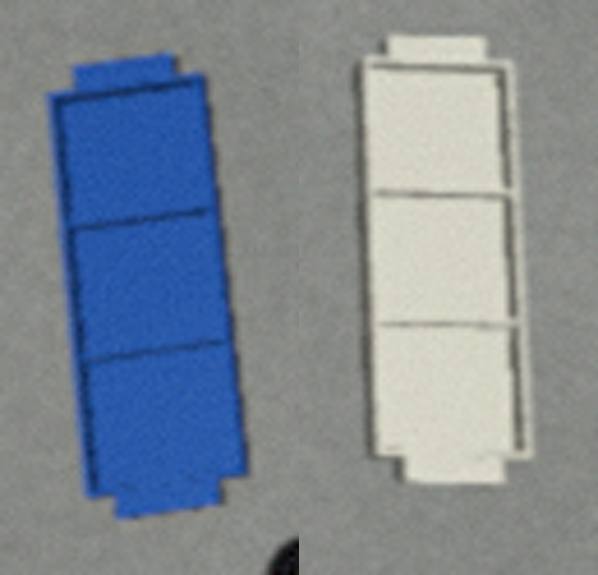

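Everything agrees to within about 4 mm between the two views. First I'll move above the orange jar with the jaws along world y, which means yaw 0.

```bash
python3 -m pendant '{"delta_pos":[[1,1.2,0],[2,2.3,0],[2,2.3,0],[2,2.3,0],[2,2.3,0],[2,2.3,0],[2,2.3,0],[2,2.3,0],[2,2.3,0],[2,2.3,0],[2,2.3,0],[2,2.3,0],[2,2.3,0],[2,2.3,0],[2,2.3,0],[2,2.3,0],[2,2.3,0],[2,2.3,0],[0.2,0.6,0],[0,0,0]],"roll":[-1,-1,-1,-1,-1,-1,-1,-1,-1,-1,-1,-1,-1,-1,-1,-1,-1,-1,-1,-0.4],"jaw":[0,0,0,0,0,0,0,0,0,0,0,0,0,0,0,0,0,0,0,0]}' 30
```

```text
time_s: 2.1
tcp_pos: [0.5598, -0.1794, 0.205]
ee_rot: [-180.0, 0.0, 0.1]
ft_force: [0.4, -0.2, -0.2]
finger_gap: 1.001
```

```bash
python3 -m pendant '{"delta_pos":[[0,0,-2],[0,0,-3],[0,0,-3],[0,0,-3],[0,0,-3],[0,0,-2],[0,0,-1],[0,0,-1],[0,0,-0.1],[0,0,0],[0,0,0],[0,0,0],[0,0,0],[0,0,0],[0,0,0],[0,0,0]],"roll":[0,0,0,0,0,0,0,0,0,0,0,0,0,0,0,0],"jaw":[0,0,0,0,0,0,0,0,0,0,0.3,0.6,0.8,0.8,0.8,0.8]}' 25
python3 - <<'E'
from h import *
cv2.imwrite('pics/s1.png',viewer.read_camera('side')[100:260,240:440]);print(r.get_obs()['finger_gap'])
E
```

```text
time_s: 3.7
tcp_pos: [0.5597, -0.1804, 0.0245]
ee_rot: [-180.0, 0.0, 0.0]
ft_force: [-0.3, 0.2, -0.6]
finger_gap: 0.526
0.482545983209283
```

View pics/s1.png

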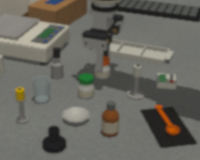

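```bash
python3 -m pendant '{"delta_pos":[[0,0,0],[0,0,0],[0,0,1],[0,0,2],[0,0,2],[0,0,2],[0,0,1],[0,-1,0],[0.5,-2,0],[0.5,-2.5,0],[0.5,-2.5,0],[0.5,-2.5,0],[0.5,-2.5,0],[0.5,-2.5,0],[0.5,-2,0],[0.3,-1.3,0],[0,0,0],[0,0,0]],"roll":[0,0,0,0,0,0,0,0,0,0,0,0,0,0,0,0,0,0],"jaw":[0.8,0.8,0.8,0.8,0.8,0.8,0.8,0.8,0.8,0.8,0.8,0.8,0.8,0.8,0.8,0.8,0.8,0.8]}'
python3 - <<'E'
from h import *
a=viewer.read_camera('side')[90:240,240:440];b=viewer.read_camera('top')[120:270,370:570]
cv2.imwrite('pics/s2.png',cv2.resize(np.hstack([a,b]),None,fx=2,fy=2));print(r.get_obs()['finger_gap'],r.get_obs()['ft_force'])
E
```

```text
time_s: 5.55
tcp_pos: [0.5975, -0.3677, 0.1038]
ee_rot: [-179.9, 0.0, 0.0]
ft_force: [-0.0, -0.0, -0.9]
finger_gap: 0.471
0.4677439726043677 [ 0.44181364  0.07607179 -0.8772341 ]
```

View pics/s2.png

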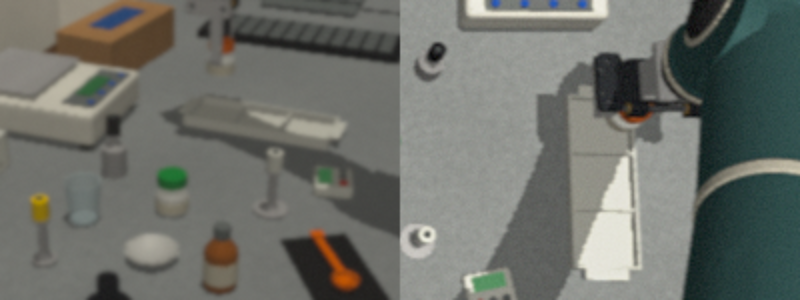

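The jar is held (0.9 N) and hangs over the far compartment of the white tray. Now I'll lower it and release.

```bash
python3 -m pendant '{"delta_pos":[[0,0,-1],[0,0,-2],[0,0,-2],[0,0,-1],[0,0,-0.7],[0,0,-0.5],[0,0,-0.2],[0,0,-0.1],[0,0,0]],"roll":[0,0,0,0,0,0,0,0,0],"jaw":[0.8,0.8,0.8,0.8,0.8,0.8,0.8,0.8,0.8]}'
```

```text
time_s: 6.55
tcp_pos: [0.5979, -0.3686, 0.0299]
ee_rot: [180.0, -0.0, 0.0]
ft_force: [0.5, -0.8, -1.2]
finger_gap: 0.467
```

```bash
python3 -m pendant '{"delta_pos":[[0,0,-0.1],[0,0,0],[0,0,0],[0,0,0],[0,0,0],[0,0,0],[0,0,2],[0,0,3],[0,0,3],[0,0,3],[0,0,3],[0,0,1],[0,0,0]],"roll":[0,0,0,0,0,0,0,0,0,0,0,0,0],"jaw":[0.8,0.8,0.4,0.2,0,0,0,0,0,0,0,0,0]}'
python3 - <<'E'
from h import *
cv2.imwrite('pics/s3.png',cv2.resize(viewer.read_camera('side')[90:240,240:440],None,fx=3,fy=3))
E
```

```text
time_s: 7.85
tcp_pos: [0.5983, -0.3688, 0.1798]
ee_rot: [179.9, -0.1, 0.0]
ft_force: [-0.0, -0.8, 0.0]
finger_gap: 1.001
```

View pics/s3.png

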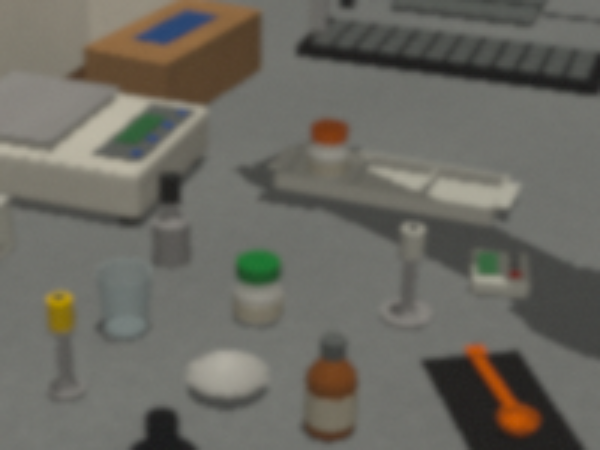

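The jar stands upright in the far compartment at (329,145 in the crop). The plate spindle is next.

```bash
python3 -m pendant '{"delta_pos":[[-1,1.6,0],[-1.5,2.5,0],[-1.5,2.5,0],[-1.5,2.5,0],[-1.5,2.5,0],[-1.5,2.5,0],[-1.5,2.5,0],[-1.5,2.5,0],[-1.5,2.5,0],[-1.5,2.5,0],[-1.5,2.2,0],[0,0,0],[0,0,0]],"roll":[0,0,0,0,0,0,0,0,0,0,0,0,0],"jaw":[0,0,0.3,0.4,0.4,0.4,0.4,0.4,0.4,0.4,0.4,0.4,0.4]}'
python3 -m pendant '{"delta_pos":[[0,0,-2],[0,0,-3],[0,0,-3],[0,0,-2],[0,0,-1],[0,0,-1],[0,0,-0.2],[0,0,0],[0,0,0],[0,0,0],[0,0,0],[0,0,0],[0,0,0],[0,0,0],[0,0,0]],"roll":[0,0,0,0,0,0,0,0,0,0,0,0,0,0,0],"jaw":[0.4,0.4,0.4,0.4,0.4,0.4,0.4,0.45,0.5,0.55,0.6,0.65,0.7,0.75,0.8]}'
python3 - <<'E'
from h import *
cv2.imwrite('pics/s4.png',cv2.resize(viewer.read_camera('side')[90:240,240:440],None,fx=3,fy=3))
E
```

```text
time_s: 9.2
tcp_pos: [0.4373, -0.1054, 0.1776]
ee_rot: [-180.0, 0.1, 0.0]
ft_force: [0.0, -0.3, 0.7]
finger_gap: 0.596
time_s: 10.7
tcp_pos: [0.4377, -0.1054, 0.0564]
ee_rot: [-180.0, 0.0, 0.0]
ft_force: [-1.0, 0.4, -2.2]
finger_gap: 0.228
```

View pics/s4.png

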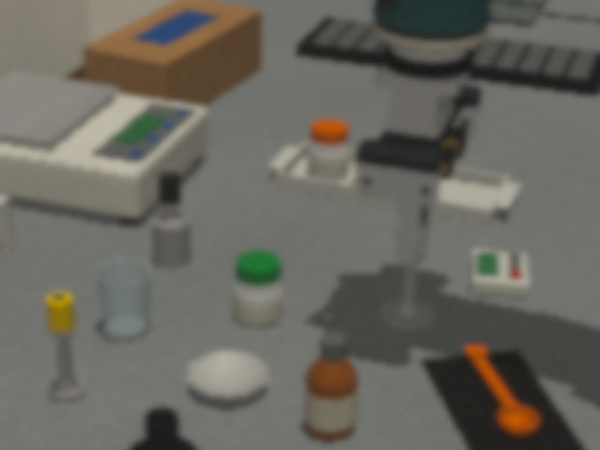

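Gap is 21 mm, so the hub is gripped with the spindle upright. Next: lift and carry to the middle compartment of the white tray.

```bash
python3 -m pendant '{"delta_pos":[[0,0,0],[0,0,0.5],[0,0,1.5],[0,0,2],[0,0,2],[0,0,1.5],[0,0,0.5],[0.2,-1.1,0],[0.7,-2,0],[0.7,-2.5,0],[0.8,-2.5,0],[0.8,-2.5,0],[0.8,-2.5,0],[0.8,-2.5,0],[0.8,-2.5,0],[0.8,-2.5,0],[0.8,-2.5,0],[0.7,-2,0],[0.3,-1,0],[0,0,0]],"roll":[0,0,0,0,0,0,0,0,0,0,0,0,0,0,0,0,0,0,0,0],"jaw":[0.9,0.9,0.9,0.9,0.9,0.9,0.9,0.9,0.9,0.9,0.9,0.9,0.9,0.9,0.9,0.9,0.9,0.9,0.9,0.9]}' 35
python3 -m pendant '{"delta_pos":[[0,0,0],[0,0,-1],[0,0,-1.5],[0,0,-1.5],[0,0,-1.5],[0,0,-0.5],[0,0,0],[0,0,0]],"roll":[0,0,0,0,0,0,0,0],"jaw":[0.9,0.9,0.9,0.9,0.9,0.9,0.9,0.9]}'
python3 - <<'E'
from h import *
a=viewer.read_camera('side')[90:240,240:440];b=viewer.read_camera('top')[120:270,370:570]
cv2.imwrite('pics/s5.png',cv2.resize(np.hstack([a,b]),None,fx=2,fy=2))
E
```

```text
time_s: 12.75
tcp_pos: [0.519, -0.3677, 0.1352]
ee_rot: [-180.0, 0.1, -0.1]
ft_force: [0.3, 0.4, -0.9]
finger_gap: 0.225
time_s: 13.55
tcp_pos: [0.5199, -0.3666, 0.0767]
ee_rot: [180.0, -0.0, 0.0]
ft_force: [-0.4, 0.9, -0.5]
finger_gap: 0.228
```

View pics/s5.png

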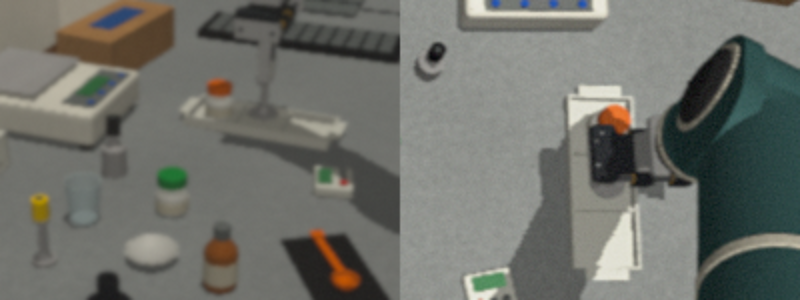

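```bash
python3 -m pendant '{"delta_pos":[[0,0,-0.5],[0,0,-0.5],[0,0,-0.3],[0,0,-0.2],[0,0,-0.1],[0,0,0]],"roll":[0,0,0,0,0,0],"jaw":[0.9,0.9,0.9,0.9,0.9,0.9]}'
```

```text
time_s: 14.25
tcp_pos: [0.5198, -0.3664, 0.0605]
ee_rot: [-180.0, -0.0, 0.0]
ft_force: [0.5, 0.2, -0.6]
finger_gap: 0.228
```

```bash
python3 -m pendant '{"delta_pos":[[0,0,-0.1],[0,0,0],[0,0,0],[0,0,0],[0,0,0],[0,0,1],[0,0,2],[0,0,3],[0,0,3],[0,0,3],[0,0,0]],"roll":[0,0,0,0,0,0,0,0,0,0,0],"jaw":[0.9,0.7,0.6,0.5,0.4,0.4,0.4,0.4,0.4,0.4,0.4]}'
python3 - <<'E'
from h import *
a=viewer.read_camera('side')[90:240,240:440];b=viewer.read_camera('top')[120:270,370:570]
cv2.imwrite('pics/s6.png',cv2.resize(np.hstack([a,b]),None,fx=2,fy=2))
E
```

```text
time_s: 15.35
tcp_pos: [0.5214, -0.3675, 0.1844]
ee_rot: [179.8, -0.3, 0.0]
ft_force: [0.3, 0.5, -0.2]
finger_gap: 0.6
```

View pics/s6.png

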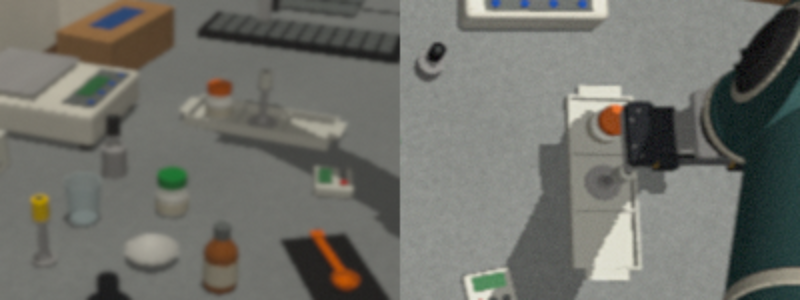

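The plate spindle stands in the middle compartment. Next is the trap cover at (554,183) mm.

```bash
python3 -m pendant '{"delta_pos":[[0,1.5,0],[0.2,3,0],[0.2,3,0],[0.2,3,0],[0.2,3,0],[0.2,3,0],[0.2,3,0],[0.2,3,0],[0.2,3,0],[0.2,3,0],[0.2,3,0],[0.2,3,0],[0.2,3,0],[0.2,3,0],[0.2,3,0],[0.2,3,0],[0.2,3,0],[0.1,3,0],[0,2.5,0],[0,0,0]],"roll":[0,0,0,0,0,0,0,0,0,0,0,0,0,0,0,0,0,0,0,0],"jaw":[0.4,0.4,0.4,0.4,0.4,0.4,0.4,0.4,0.4,0.4,0.4,0.4,0.4,0.4,0.4,0.4,0.4,0.4,0.4,0.4]}'
```

```text
time_s: 17.45
tcp_pos: [0.5507, 0.188, 0.1785]
ee_rot: [-179.9, 0.1, 0.3]
ft_force: [-0.5, -0.2, -0.0]
finger_gap: 0.598
```

```bash
python3 -m pendant '{"delta_pos":[[0,0,-1],[0,0,-2],[0,0,-2],[0,0,-2],[0,0,-1]],"roll":[0,0,0,0,0],"jaw":[0.4,0.4,0.4,0.4,0.4]}'
python3 - <<'E'
from h import *
a=viewer.read_camera('side')[180:330,200:400]
cv2.imwrite('pics/s7.png',cv2.resize(a,None,fx=3,fy=3));print(r.get_obs()['tcp_pos'])
E
```

```text
time_s: 17.95
tcp_pos: [0.5514, 0.1821, 0.0969]
ee_rot: [179.9, 0.2, -0.1]
ft_force: [0.9, -0.1, -0.7]
finger_gap: 0.599
[0.55116793 0.18214451 0.0962877 ]
```

View pics/s7.png

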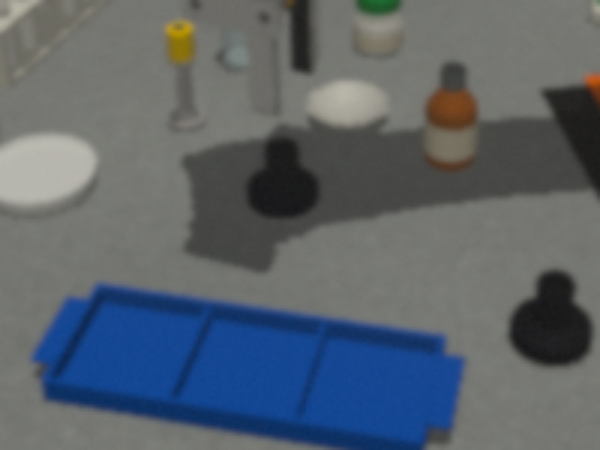

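```bash
python3 -m pendant '{"delta_pos":[[0.2,0.1,-1],[0.1,0,-2],[0,0,-2],[0,0,-1],[0,0,-0.7],[0,0,-0.4],[0,0,0],[0,0,0],[0,0,0],[0,0,0],[0,0,0],[0,0,0],[0,0,0],[0,0,0]],"roll":[0,0,0,0,0,0,0,0,0,0,0,0,0,0],"jaw":[0.4,0.4,0.4,0.4,0.4,0.4,0.4,0.5,0.55,0.6,0.65,0.7,0.8,0.8]}' 30
python3 - <<'E'
from h import *
a=viewer.read_camera('side')[180:330,200:400]
cv2.imwrite('pics/s8.png',cv2.resize(a,None,fx=3,fy=3));print(r.get_obs()['finger_gap'])
E
```

```text
time_s: 19.4
tcp_pos: [0.5558, 0.1846, 0.0285]
ee_rot: [-180.0, -0.0, 0.0]
ft_force: [0.1, 0.1, 1.8]
finger_gap: 0.268
0.27156361504409643
```

View pics/s8.png

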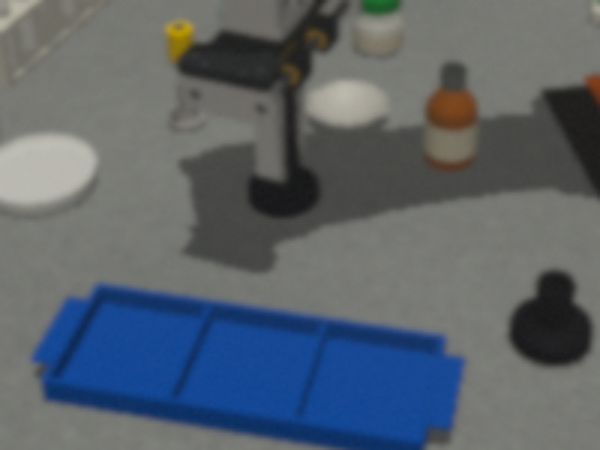

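```bash
python3 -m pendant '{"delta_pos":[[0,0,0],[0,0,0.5],[0,0,2],[0,0,3],[0,0,3],[0,0,3],[0,0,1],[0,-1,0],[-0.3,-2,0],[-0.5,-2.5,0],[-0.6,-2.5,0],[-0.6,-2.5,0],[-0.6,-2.5,0],[-0.6,-2.5,0],[-0.6,-2.5,0],[-0.6,-2.5,0],[-0.6,-2.5,0]],"roll":[0,0,0,0,0,0,0,0,0,0,0,0,0,0,0,0,0],"jaw":[0.9,0.9,0.9,0.9,0.9,0.9,0.9,0.9,0.9,0.9,0.9,0.9,0.9,0.9,0.9,0.9,0.9]}' 40
python3 -m pendant '{"delta_pos":[[-0.6,-2.5,0],[-0.6,-2.5,0],[-0.6,-2.5,0],[-0.6,-2.5,0],[-0.6,-2.5,0],[-0.6,-2.5,0],[-0.6,-2.5,0],[-0.6,-2.5,0],[-0.6,-2.5,0],[-0.6,-2.5,0],[-0.4,-2.3,0],[0,-1.5,0],[0,-0.7,0],[0,0,0],[0,0,0]],"roll":[0,0,0,0,0,0,0,0,0,0,0,0,0,0,0],"jaw":[0.9,0.9,0.9,0.9,0.9,0.9,0.9,0.9,0.9,0.9,0.9,0.9,0.9,0.9,0.9]}'
python3 - <<'E'
from h import *
a=viewer.read_camera('side')[90:240,240:440];b=viewer.read_camera('top')[120:270,370:570]
cv2.imwrite('pics/s9.png',cv2.resize(np.hstack([a,b]),None,fx=2,fy=2));print(r.get_obs()['tcp_pos'])
E
```

```text
time_s: 21.15
tcp_pos: [0.5043, -0.0472, 0.1519]
ee_rot: [-180.0, 0.1, -0.0]
ft_force: [0.0, 0.2, -0.6]
finger_gap: 0.265
time_s: 22.65
tcp_pos: [0.442, -0.3395, 0.1531]
ee_rot: [-180.0, 0.0, 0.1]
ft_force: [-0.6, 0.2, -0.6]
finger_gap: 0.267
[ 0.44204798 -0.33942972  0.15335299]
```

View pics/s9.png

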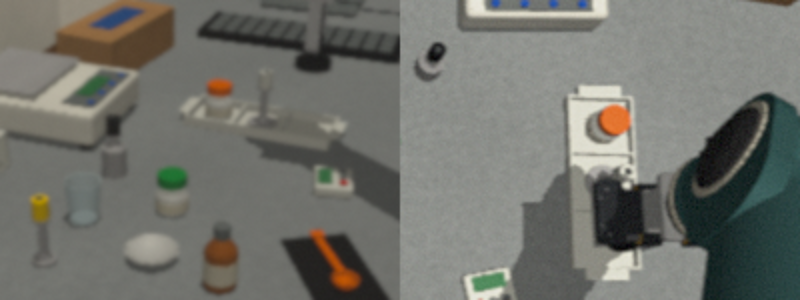

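```bash
python3 -m pendant '{"delta_pos":[[0,-1.2,0],[0,-1.2,0],[0,0,-1],[0,0,-2],[0,0,-2.5],[0,0,-2.5],[0,0,-2],[0,0,-0.8],[0,0,-0.5],[0,0,-0.3],[0,0,-0.2],[0,0,0]],"roll":[0,0,0,0,0,0,0,0,0,0,0,0],"jaw":[0.9,0.9,0.9,0.9,0.9,0.9,0.9,0.9,0.9,0.9,0.9,0.9]}'
```

```text
time_s: 23.95
tcp_pos: [0.4419, -0.3646, 0.0358]
ee_rot: [180.0, -0.0, 0.0]
ft_force: [-0.4, 0.4, 0.1]
finger_gap: 0.267
```

```bash
python3 -m pendant '{"delta_pos":[[0,0,-0.2],[0,0,-0.1],[0,0,0],[0,0,0],[0,0,0],[0,0,0],[0,0,1],[0,0,3],[0,0,3],[0,0,3],[0,0,3],[0,0,2],[0,0,0]],"roll":[0,0,0,0,0,0,0,0,0,0,0,0,0],"jaw":[0.9,0.9,0.7,0.6,0.4,0.3,0.3,0.3,0.3,0.2,0.1,0,0]}'
python3 - <<'E'
from h import *
a=viewer.read_camera('side')[90:240,240:440];b=viewer.read_camera('top')[120:270,370:570]
cv2.imwrite('pics/s10.png',cv2.resize(np.hstack([a,b]),None,fx=2,fy=2));print(r.get_obs()['tcp_pos'])
E
```

```text
time_s: 25.25
tcp_pos: [0.4428, -0.3653, 0.186]
ee_rot: [179.8, -0.2, 0.0]
ft_force: [-0.5, 1.2, 1.2]
finger_gap: 0.987
[ 0.44170523 -0.36447255  0.18295909]
```

View pics/s10.png

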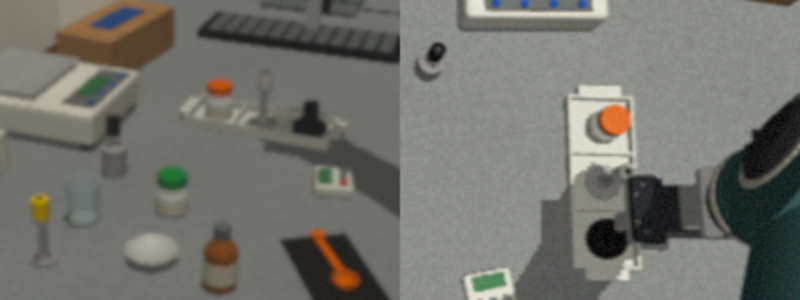

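The white tray now holds all three items. The amber bottle at (452,87.5) mm is next.

```bash
python3 -m pendant '{"delta_pos":[[0,1.2,0],[0,2,0],[0.1,3,0],[0.1,3,0],[0.1,3,0],[0.1,3,0],[0.1,3,0],[0.1,3,0],[0.1,3,0],[0.1,3,0],[0.1,3,0],[0.1,3,0],[0.1,3,0],[0,3,0],[0,3,0],[0,2,0],[0,1,0],[0,0,0],[0,0,0]],"roll":[0,0,0,0,0,0,0,0,0,0,0,0,0,0,0,0,0,0,0],"jaw":[0,0,0,0,0,0,0,0,0,0,0,0,0,0,0,0,0,0,0]}'
```

```text
time_s: 27.25
tcp_pos: [0.4524, 0.0868, 0.1821]
ee_rot: [180.0, 0.0, -0.0]
ft_force: [0.2, -1.2, -0.2]
finger_gap: 1.002
```

```bash
python3 -m pendant '{"delta_pos":[[0,0,-2],[0,0,-3],[0,0,-3],[0,0,-3],[0,0,-2],[0,0,-1.5],[0,0,-1],[0,0,-0.5],[0,0,0],[0,0,0],[0,0,0],[0,0,0],[0,0,0],[0,0,0],[0,0,0],[0,0,0],[0,0,0]],"roll":[0,0,0,0,0,0,0,0,0,0,0,0,0,0,0,0,0],"jaw":[0,0,0,0,0,0,0,0,0.2,0.3,0.4,0.5,0.6,0.7,0.8,0.8,0.8]}' 30
python3 - <<'E'
from h import *
a=viewer.read_camera('side')[180:330,200:400]
cv2.imwrite('pics/s11.png',cv2.resize(a,None,fx=3,fy=3));print(r.get_obs()['finger_gap'])
E
```

```text
time_s: 28.95
tcp_pos: [0.4528, 0.0876, 0.0225]
ee_rot: [-180.0, -0.0, 0.0]
ft_force: [-0.4, -0.2, 2.8]
finger_gap: 0.44
0.4367112472437273
```

View pics/s11.png

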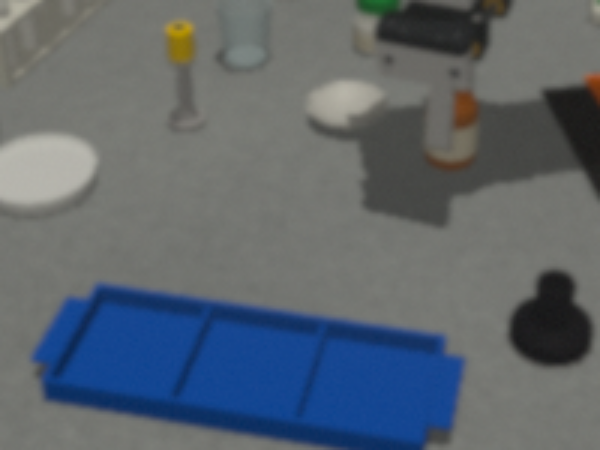

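```bash
python3 -m pendant '{"delta_pos":[[0,0,0],[0,0,0.5],[0,0,2],[0,0,2.5],[0,0,2.5],[0,0,1],[0,0,0.5],[0,1,0],[-0.2,2,0],[-0.4,2.5,0],[-0.4,2.5,0],[-0.4,2.5,0],[-0.4,2.5,0],[-0.4,2.5,0],[-0.4,2.5,0],[-0.4,2.5,0],[-0.2,2.5,0],[0,2,0],[0,1,0],[0,0,0]],"roll":[0,0,0,0,0,0,0,0,0,0,0,0,0,0,0,0,0,0,0,0],"jaw":[0.9,0.9,0.9,0.9,0.9,0.9,0.9,0.9,0.9,0.9,0.9,0.9,0.9,0.9,0.9,0.9,0.9,0.9,0.9,0.9]}' 35
python3 - <<'E'
from h import *
a=viewer.read_camera('side')[180:330,200:400];b=viewer.read_camera('top')[140:290,130:330]
cv2.imwrite('pics/s12.png',cv2.resize(np.hstack([a,b]),None,fx=2,fy=2));print(r.get_obs()['tcp_pos'])
E
```

```text
time_s: 31.0
tcp_pos: [0.4198, 0.3487, 0.1114]
ee_rot: [180.0, 0.1, 0.1]
ft_force: [-0.0, -0.7, -1.5]
finger_gap: 0.438
[0.42048222 0.34677084 0.11173171]
```

View pics/s12.png

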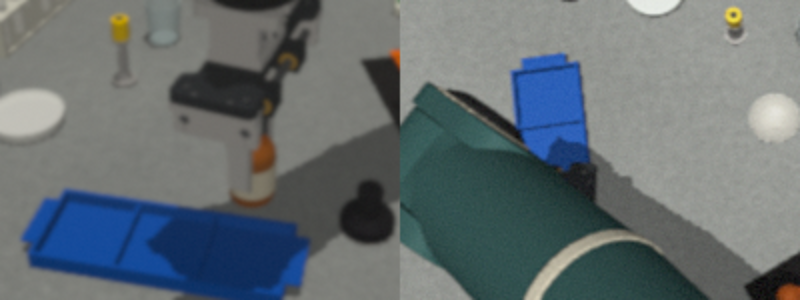

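```bash
python3 -m pendant '{"delta_pos":[[0,0.1,-1],[0,0,-2],[0,0,-2],[0,0,-1.5],[0,0,-1],[0,0,-0.5],[0,0,-0.2],[0,0,0],[0,0,0]],"roll":[0,0,0,0,0,0,0,0,0],"jaw":[0.9,0.9,0.9,0.9,0.9,0.9,0.9,0.9,0.9]}'
python3 - <<'E'
from h import *
a=viewer.read_camera('side')[180:330,200:400]
cv2.imwrite('pics/s13.png',cv2.resize(a,None,fx=3,fy=3))
E
```

```text
time_s: 32.0
tcp_pos: [0.421, 0.3488, 0.031]
ee_rot: [-180.0, -0.0, 0.0]
ft_force: [-0.7, 0.0, -0.6]
finger_gap: 0.44
```

View pics/s13.png

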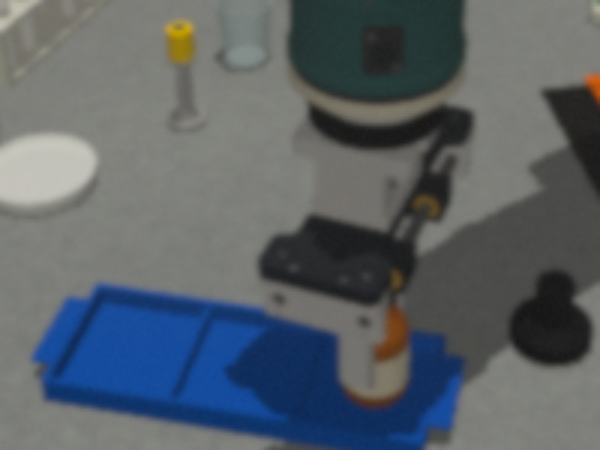

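```bash
python3 -m pendant '{"delta_pos":[[0,0,-0.2],[0,0,-0.2],[0,0,0],[0,0,0],[0,0,0],[0,0,0],[0,0,0],[0,0,1],[0,0,3],[0,0,3],[0,0,3],[0,0,3],[0,0,2],[0,0,0]],"roll":[0,0,0,0,0,0,0,0,0,0,0,0,0,0],"jaw":[0.9,0.9,0.9,0.5,0.3,0.1,0,0,0,0,0,0,0,0]}'
python3 - <<'E'
from h import *
a=viewer.read_camera('side')[180:330,200:400]
cv2.imwrite('pics/s14.png',cv2.resize(a,None,fx=3,fy=3));print(r.get_obs()['tcp_pos'])
E
```

```text
time_s: 33.45
tcp_pos: [0.4216, 0.3495, 0.1798]
ee_rot: [-179.8, -0.2, 0.0]
ft_force: [0.4, 0.4, -0.6]
finger_gap: 1.0
[0.42114393 0.3489174  0.17803662]
```

View pics/s14.png

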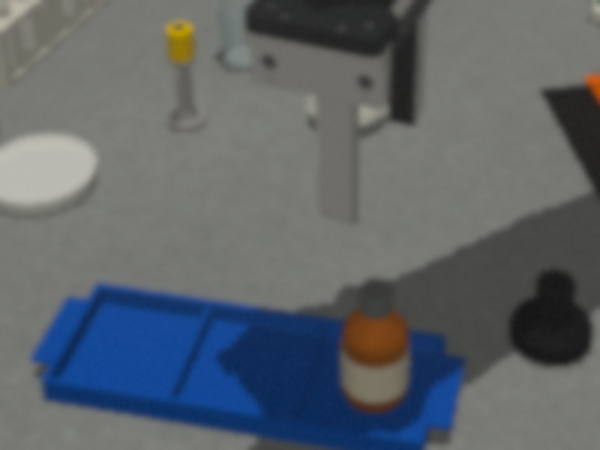

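The bottle stands in the near compartment. The bob spindle at (682,-126) mm is next.

```bash
python3 -m pendant '{"delta_pos":[[0.9,-1.2,0],[1.4,-2.6,0],[1.4,-2.6,0],[1.4,-2.6,0],[1.4,-2.6,0],[1.4,-2.6,0],[1.4,-2.6,0],[1.4,-2.6,0],[1.4,-2.6,0],[1.4,-2.6,0],[1.4,-2.6,0],[1.4,-2.6,0],[1.4,-2.6,0],[1.4,-2.6,0],[1.4,-2.6,0],[1.4,-2.6,0],[1.4,-2.6,0],[1.4,-2.6,0],[1.4,-2.1,0],[0,0,0]],"roll":[0,0,0,0,0,0,0,0,0,0,0,0,0,0,0,0,0,0,0,0],"jaw":[0,0.3,0.4,0.4,0.4,0.4,0.4,0.4,0.4,0.4,0.4,0.4,0.4,0.4,0.4,0.4,0.4,0.4,0.4,0.4]}'
python3 -m pendant '{"delta_pos":[[0,0,0],[0,0,0]],"roll":[0,0],"jaw":[0.4,0.4]}'
python3 - <<'E'
from h import *
im=viewer.read_camera('side');cv2.imwrite('pics/s15.png',cv2.resize(im[90:240,200:400],None,fx=3,fy=3))
E
```

```text
time_s: 35.5
tcp_pos: [0.6816, -0.1313, 0.1745]
ee_rot: [179.9, 0.1, -0.2]
ft_force: [-1.1, -0.3, -0.1]
finger_gap: 0.601
time_s: 35.7
tcp_pos: [0.6811, -0.1259, 0.1758]
ee_rot: [-180.0, 0.1, 0.1]
ft_force: [0.6, 0.1, 0.2]
finger_gap: 0.601
```

View pics/s15.png

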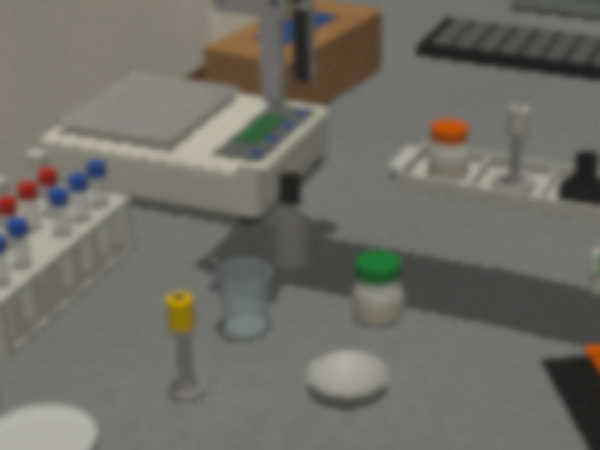

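```bash
python3 - <<'E'
from h import *
for z in(0,.06): print(z,onz('top',402,133,z),onz('top',402,128,z))
E
python3 -m pendant '{"delta_pos":[[0,0,-2],[0,0,-2],[0,0,-2],[0,0,-1.5]],"roll":[0,0,0,0],"jaw":[0.4,0.4,0.4,0.4]}'
```

```text
0 [ 0.74675543 -0.18161038  0.        ] [ 0.76195722 -0.1821154   0.        ]
0.06 [ 0.72550369 -0.16856904  0.06      ] [ 0.73993695 -0.16904853  0.06      ]
time_s: 36.15
tcp_pos: [0.6812, -0.1257, 0.1003]
ee_rot: [-180.0, 0.0, 0.1]
ft_force: [0.7, -0.1, 0.4]
finger_gap: 0.602
```

Clear of the balance by about 3 cm.

```bash
python3 -m pendant '{"delta_pos":[[0,0,-1.5],[0,0,-1.5],[0,0,-1],[0,0,-0.4],[0,0,0],[0,0,0],[0,0,0],[0,0,0],[0,0,0],[0,0,0],[0,0,0],[0,0,0],[0,0,0]],"roll":[0,0,0,0,0,0,0,0,0,0,0,0,0],"jaw":[0.4,0.4,0.4,0.4,0.45,0.5,0.55,0.6,0.65,0.7,0.75,0.85,0.9]}' 35
python3 - <<'E'
from h import *
im=viewer.read_camera('side');cv2.imwrite('pics/s16.png',cv2.resize(im[90:240,200:400],None,fx=3,fy=3))
E
```

```text
time_s: 37.45
tcp_pos: [0.6817, -0.1264, 0.0574]
ee_rot: [-180.0, 0.0, 0.0]
ft_force: [-0.2, 0.0, -1.7]
finger_gap: 0.228
```

View pics/s16.png

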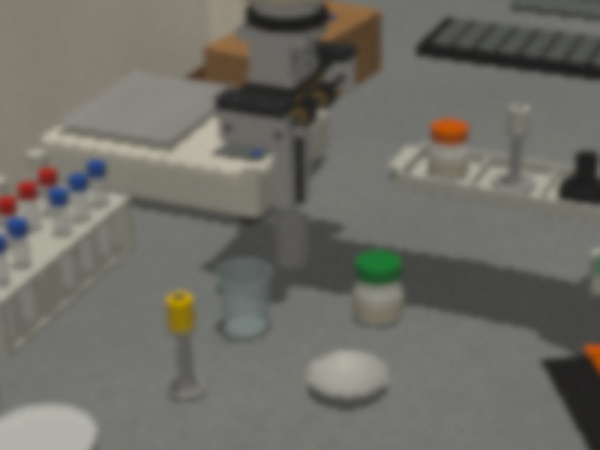

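```bash
python3 -m pendant '{"delta_pos":[[0,0,0],[0,0,0.5],[0,0,1.5],[0,0,2.5],[0,0,3],[0,0,3],[0,0,2.5],[0,0,1],[0,0.5,0],[-0.2,1.2,0],[-0.4,2,0],[-0.5,2.4,0],[-0.5,2.4,0],[-0.5,2.4,0],[-0.5,2.4,0]],"roll":[0,0,0,0,0,0,0,0,0,0,0,0,0,0,0],"jaw":[0.95,0.95,0.95,0.95,0.95,0.95,0.95,0.95,0.95,0.95,0.95,0.95,0.95,0.95,0.95]}' 45
python3 -m pendant '{"delta_pos":[[-0.5,2.4,0],[-0.5,2.4,0],[-0.5,2.4,0],[-0.5,2.4,0],[-0.5,2.4,0],[-0.6,2.4,0],[-0.6,2.4,0],[-0.6,2.4,0],[-0.6,2.4,0],[-0.6,2.4,0],[-0.6,2.4,0],[-0.6,2.4,0],[-0.7,2.4,0],[-0.7,2.2,0],[-0.3,1.5,0],[0,0.9,0],[0,0.2,0],[0,0,0],[0,0,0]],"roll":[0,0,0,0,0,0,0,0,0,0,0,0,0,0,0,0,0,0,0],"jaw":[0.95,0.95,0.95,0.95,0.95,0.95,0.95,0.95,0.95,0.95,0.95,0.95,0.95,0.95,0.95,0.95,0.95,0.95,0.95]}'
python3 - <<'E'
from h import *
a=viewer.read_camera('side')[150:330,180:400]
cv2.imwrite('pics/s17.png',cv2.resize(a,None,fx=3,fy=3));print(r.get_obs()['tcp_pos'])
E
```

```text
time_s: 39.0
tcp_pos: [0.6544, 0.0096, 0.1964]
ee_rot: [-180.0, 0.1, 0.1]
ft_force: [-0.2, 1.2, -1.9]
finger_gap: 0.229
time_s: 40.9
tcp_pos: [0.5722, 0.3655, 0.1973]
ee_rot: [180.0, -0.0, -0.1]
ft_force: [0.7, -0.2, -2.3]
finger_gap: 0.228
[0.57221856 0.36551882 0.19736093]
```

View pics/s17.png

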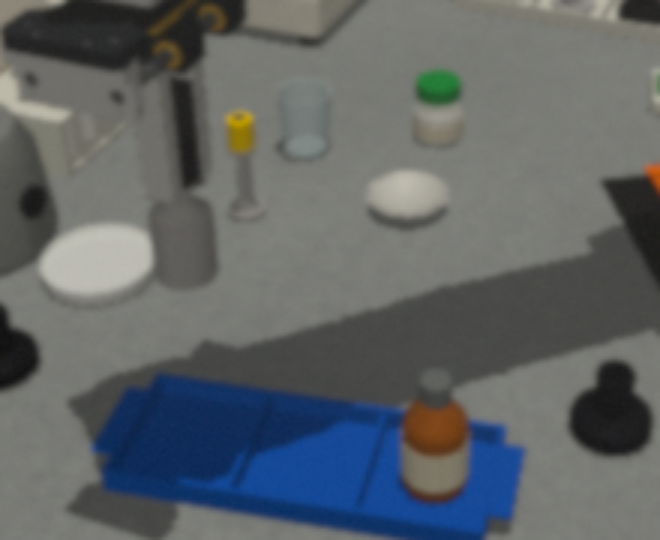

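```bash
python3 -m pendant '{"delta_pos":[[0.2,0.4,0],[0.1,0.2,-1],[0,0,-2],[0,0,-2.5],[0,0,-2.5],[0,0,-2],[0,0,-1.5],[0,0,-0.8],[0,0,-0.5],[0,0,-0.2],[0,0,0],[0,0,0]],"roll":[0,0,0,0,0,0,0,0,0,0,0,0],"jaw":[0.95,0.95,0.95,0.95,0.95,0.95,0.95,0.95,0.95,0.95,0.95,0.95]}'
python3 - <<'E'
from h import *
a=viewer.read_camera('side')[150:330,180:400]
cv2.imwrite('pics/s18.png',cv2.resize(a,None,fx=3,fy=3));print(r.get_obs()['tcp_pos'])
E
```

```text
time_s: 42.15
tcp_pos: [0.575, 0.3728, 0.0681]
ee_rot: [-180.0, -0.0, 0.0]
ft_force: [-0.6, -0.0, -1.0]
finger_gap: 0.226
[0.57502292 0.37277211 0.06814085]
```

View pics/s18.png

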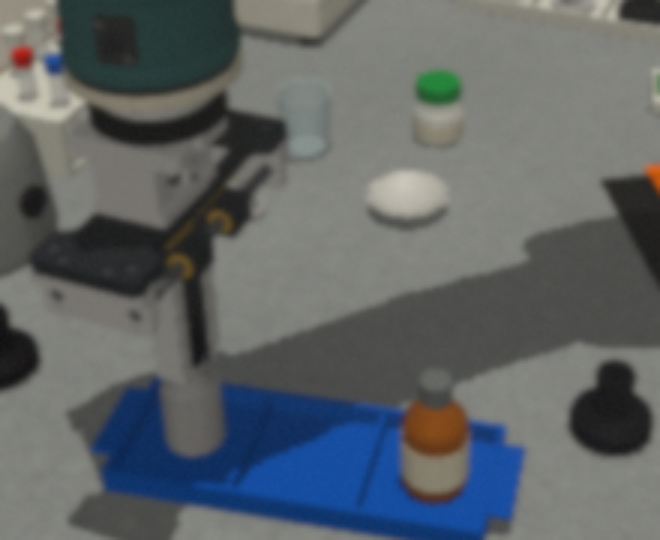

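```bash
python3 -m pendant '{"delta_pos":[[0,0,-0.3],[0,0,-0.2],[0,0,-0.1],[0,0,-0.1],[0,0,0],[0,0,0]],"roll":[0,0,0,0,0,0],"jaw":[0.95,0.95,0.95,0.95,0.95,0.95]}'
```

```text
time_s: 42.8
tcp_pos: [0.575, 0.3728, 0.0613]
ee_rot: [-180.0, -0.0, 0.0]
ft_force: [-2.4, -0.9, 8.6]
finger_gap: 0.227
```

```bash
python3 -m pendant '{"delta_pos":[[0,0,0],[0,0,0],[0,0,0],[0,0,0],[0,0,1],[0,0,2],[0,0,3],[0,0,3],[0,0,3],[0,0,3],[-0.5,-1.5,1],[-1,-3,0],[-1,-3,0],[-1,-3,0],[-1,-3,0],[-1,-3,0],[-1,-3,0],[-1,-3,0],[-1,-3,0],[0,0,0]],"roll":[0,0,0,0,0,0,0,0,0,0,0,0,0,0,0,0,0,0,0,0],"jaw":[0.7,0.6,0.5,0.4,0.4,0.4,0.4,0.4,0.4,0.4,0.4,0.4,0.4,0.4,0.4,0.4,0.4,0.4,0.4,0.4]}'
python3 -m pendant '{"delta_pos":[[-1,-2,0],[-1,-2,0],[-1,-2,0],[-1,-2,0],[-1,-2,0],[0,0,0],[0,0,0]],"roll":[0,0,0,0,0,0,0],"jaw":[0.4,0.4,0.4,0.4,0.4,0.4,0.4]}'
python3 - <<'E'
from h import *
cv2.imwrite('pics/t19.png',viewer.read_camera('top'));cv2.imwrite('pics/s19.png',viewer.read_camera('side'))
E
```

```text
time_s: 44.8
tcp_pos: [0.4892, 0.1139, 0.2213]
ee_rot: [179.9, -0.0, -0.2]
ft_force: [0.8, 1.1, -0.3]
finger_gap: 0.594
time_s: 45.5
tcp_pos: [0.4401, 0.018, 0.221]
ee_rot: [-180.0, -0.1, 0.0]
ft_force: [0.3, 0.5, 0.4]
finger_gap: 0.597
```

View pics/t19.png

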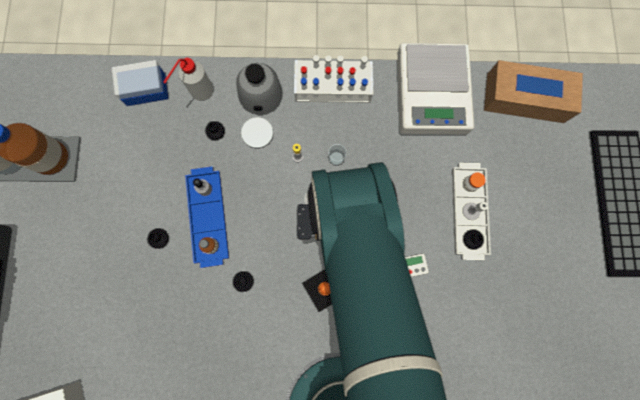

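View pics/s19.png

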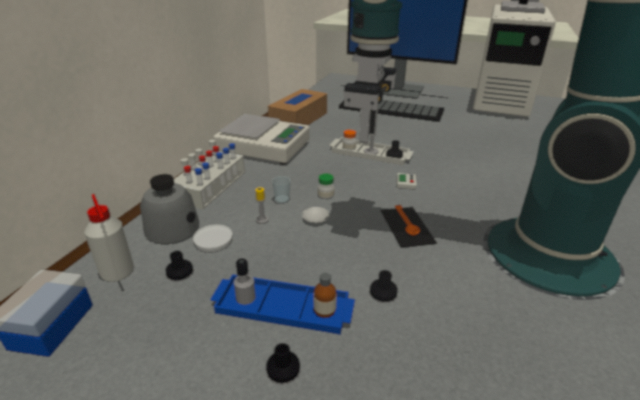

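Run:
```python
from h import *
t=cv2.imread('pics/t19.png');s=cv2.imread('pics/s19.png')
cv2.imwrite('pics/c19.png',np.hstack([cv2.resize(t[155:275,180:240],(250,500),interpolation=2),cv2.resize(t[155:275,440:500],(250,500),interpolation=2),cv2.resize(s[230:330,210:360],(300,200),interpolation=2).repeat(1,0) if 0 else np.vstack([cv2.resize(s[230:335,208:358],(300,210),interpolation=2),cv2.resize(s[110:180,320:420],(300,210),interpolation=2),np.zeros((80,300,3),np.uint8)])]))
```

```text
(no output)
```

View pics/c19.png

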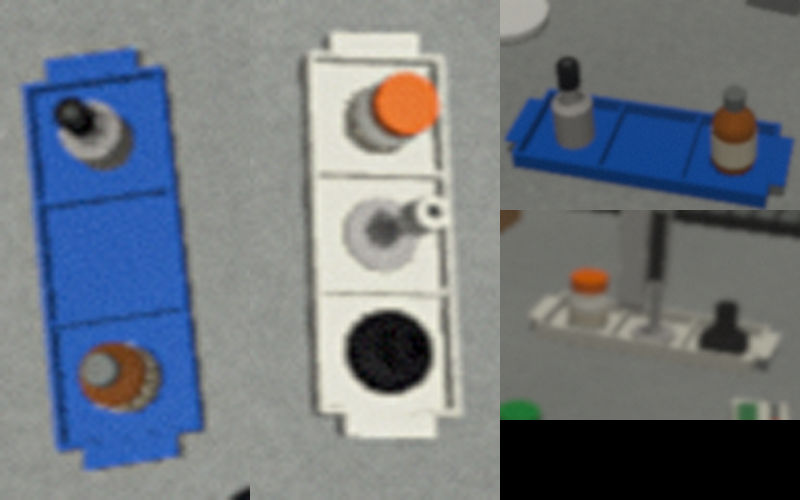

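```bash
python3 -c "
from rig import r
print(r.get_obs()['ft_force'],r.get_obs()['time_s']);print(r.job_done())"
```

```text
[ 0.56957403  0.12891723 -0.35775631] 45.6
the job is handed in; nothing more can be done
None
```

Both kits are made up and the job was handed in at 45.6 s.

- **White tray:** the orange-lidded jar is in the far compartment, the plate spindle in the middle and the trap cover in the near one. I took the cover farthest to the robot's right.
- **Blue tray:** the bob spindle is in the far compartment and the amber bottle in the near one.

The last top and side pictures show all five standing upright, each in its own compartment, with the gripper empty and clear. In the side view, the green-lidded jar and yellow-hubbed spindle stand where they were at the start. The arm hid the green jar in the last top view. In the last side picture the finger hid the plate spindle's hub, so its upright stance rests on the top view and an earlier side view. The top and side position measurements differed by up to about 7 mm, so I used values between the two, and every grasp closed on the expected diameter. No check failed.

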